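# Seat the square reagent bottle in its carrier

### The job

Load the square white bottle with the blue cap into the reagent carrier: turn it so that its flat sides sit square to the carrier's blue walls, and set it upright on the slot floor, in the middle of the slot. Leave the orange-capped square bottle where it stands, and let go.

Things in the scene. Friction and masses are not known exactly. Their poses are not given: they have to be found in the camera images.
- blue_bottle: Bottle to load: white plastic, square body 40 x 40 x 70 mm high with a blue band, round blue cap 28 mm across on top, 90 mm high in all, 0.15 kg, standing upright. Origin: centre of the underside; x and y normal to its flat sides, z up. All four sides are alike. Good grasp: across two parallel flats 52 mm above the underside, clear of the carrier's walls.
- orange_bottle: A bottle of the same shape and size with orange band and cap, standing upright; to be left alone. Origin: centre of the underside, z up.
- carrier: Carrier fixed to the worktop: grey base plate 100 x 100 x 6 mm with two parallel blue walls 80 mm long at plus and minus y, a slot 50 mm wide between them, open at both ends, its middle marked by a black square on the floor. The walls flare outward from 22 mm up to 32 mm above the worktop (mouth 66 mm, outsides 76 mm apart). Origin: centre of the base's underside; x along the slot, z up.
- slot (a point): Middle of the slot floor, 6 mm above the carrier's origin, with the carrier's axes (x along the slot, y across it). The bottle's underside comes to rest here.

How it is judged:
By the outcome, as a careful person would: the job done as asked, in the order asked, and still so for the second after the job is handed in, with the robot touching nothing.
It also fails if it takes over 32 s, if anything falls off the work surface, if the arm or the gripper's body presses on something with over 40 N, if the wrist force passes 120 N, or if a joint passes its speed limit or range.

### The arm

A 6-joint arm with a two-finger parallel gripper is mounted at the origin on a cart in front of the work surface, level with it; the furniture and walls round the work are solid. World frame = base frame: x ahead of the robot, y to its left, z up, the work surface at z = 0. Lengths are in mm, angles in rad, forces in N, time in s.
With the tool pointing down it reaches from about 300 to 775 mm from the base axis. Payload 14.6 kg.
Tool frame: the origin (TCP) lies midway between the tips of the shut fingers; the grasp point (between the pads) lies behind it (manip.grip_depth is the z of the grasp point in the tool frame, in mm); z points along the fingers, y is the line along which they close (so a half turn about z gives the same grasp; the last joint's range is limited). The gripper opens to 94 mm and grips with 3 to 60 N. Pads are 16 mm wide; open, the fingers measure 119 mm over their backs; the gripper's body (75 mm by 177 mm) begins 78 mm behind the grasp point.
Start: joints at [1.183, 0.3, 1.521, -0, 1.321, -0.067], TCP at [173.426, 521.932, 205.446] pointing down, gripper open.
Joint ranges: [-3.03, 3.03], [-0.79, 2.21], [0.23, 2.52], [-1.04, 4.18], [0, 3.07], [-2.55, 2.55]. Speed limits (rad/s): [2.22, 2.22, 2.57, 3.14, 3.14, 3.14].

### API

Orientations are given as [roll, pitch, yaw] about the fixed x, y, z axes, in that order (R = Rz(yaw) Ry(pitch) Rx(roll)).
In Python, from cell import manip, imaging, sign_off, read_state gives the robot as it stands (manip), with the cameras (imaging), the job as plain functions and the readings as plain functions.
- The arm moves only by the tool tcp_steps, called after "Emit:" in YAML: its name, and indented under it one key for each argument. Schema: {"type":"object","properties":{"plan":{"type":"array","items":{"type":"object","properties":{"dx":{"type":"number"},"dy":{"type":"number"},"dz":{"type":"number"},"drx":{"type":"number"},"dry":{"type":"number"},"drz":{"type":"number"}},"additionalProperties":false},"minItems":1,"maxItems":5},"aperture":{"type":"number"},"squeeze":{"type":"number"},"only":{"type":"string"},"quiet":{"type":"boolean"},"lines":{"type":"string"}},"required":["plan"],"additionalProperties":false}. plan is a list of rows, 1 to 5 of them, each an object with the fields dx, dy, dz (the shift in parts of the range, where 1.0 means 750 mm), drx, dry, drz (a rotation vector in fractions of the full range, 1 being 180 degrees); a field left out counts as zero; each row is the pose to reach, as a shift and turn from the pose commanded when the call began, along the tool's axes at that moment; what a row does not reach only later rows make up. A row lasts 1/10 s, in which the tool goes at most 50 mm and 0.15 rad, less where a joint would pass 70% of its speed; a pose out of reach is approached as far as the arm can. aperture is the finger opening in mm, set as the call begins (left out keeps the last). The fingers move at their own pace and stop on an object; squeeze is the grip in N (left out, the last holds). Time passes only in rows, so rows that do not move let the fingers close. The tool returns the time, the measured TCP pose, the force, the opening and the grip force at its end. only (a regular expression) keeps the lines of the reply that match it, lines (a string "A,B") keeps lines A to B, and quiet returns only ok. Shift and turn numbers lie between -1 and 1, and a call with a number outside is refused. Input that does not fit is refused with a message, and nothing moves.
- read_state(): the state, without advancing time (a new reading comes with each control period).
- imaging.camera(name): name is "scene" or "top" or "wrist"; returns (picture, depth): 384x512x3 uint8, red, green, blue; 384x512 float32, mm along the optical axis (not along the pixel's ray), 0 where there is no reading.
- imaging.camera_info(name): a dict with "K" (3x3 intrinsics, pixels), "rvec" (rotation vector, rad) and "tvec" (3), from world to camera coordinates, as OpenCV has them; the wrist camera has in their place "mount" (4x4, takes a point from camera to tool coordinates, whose origin is the TCP and whose axes are the flange's). Camera axes: x right, y down, z forward; pixel columns grow to the right and rows downward; lengths in mm; the calibration is good to about 2 mm. A picture is of the moment at which its call begins: read the wrist's pose just before it. camera_info takes no time and is no camera call.
- sign_off(): hands the job in; it is judged then, once.
The state is a dict: "clock": time; "joints": joint angles; "qd": joint speeds; "effort": joint torques, N m; "eef_pos": TCP position; "eef_rot": TCP orientation; "wrist_force": force on the tool from outside, world axes, zero at the start; "moment": the same for the moment, N m; "finger_gap": finger opening in mm; "finger_force": force on a finger pad.
Only numpy, scipy, OpenCV 4.12 (cv2) and the standard library are available. Lean on these libraries where they do the work, as an engineer would, in place of code of your own. Each camera call takes 0.05 s, during which the arm holds its last target. There are 200 camera calls.

## Working session

There is one attempt and no reset: what is moved stays moved. The work goes in short steps, Python scripts to look and compute and a tool call to move; the robot and the scene stay as the last step left them, time stands still between calls to the robot, and variables do not carry over. Pictures are saved under pics/ and viewed, at most 10 in all, crops included, and the job is handed in when it is done.

```bash
ls; mkdir -p pics; python3 - <<'E'
from cell import manip, imaging, sign_off, read_state
import cv2,numpy as np
s=read_state();print(s['clock'],s['eef_pos'],s['eef_rot'],s['finger_gap'],manip.grip_depth)
ims=[]
for n in ['scene','top','wrist']:
    s=read_state();p,d=imaging.camera(n);np.savez('pics/%s0.npz'%n,p=p,d=d,pos=s['eef_pos'],rot=s['eef_rot'])
    cv2.imwrite('pics/%s0.png'%n,p[:,:,::-1]);ims.append(p[:,:,::-1]);print(n,imaging.camera_info(n))
E
```

```text
cell.py
pics
0.0 [173.32130758 521.69897252 204.89616042] [-3.14043873e+00 -6.87631965e-05  2.82084233e+00] 93.74524294465198 -18.8
scene {'K': array([[439.57751336,   0.        , 259.72089961],
       [  0.        , 439.57751336, 192.26505157],
       [  0.        ,   0.        ,   1.        ]]), 'rvec': array([ 2.01031261, -0.84038223,  0.48825481]), 'tvec': array([-373.90789373,  229.77650762,  777.78904706])}
top {'K': array([[437.04754014,   0.        , 258.80228378],
       [  0.        , 437.04754014, 193.51977027],
       [  0.        ,   0.        ,   1.        ]]), 'rvec': array([ 2.13356476, -2.16426671,  0.11150908]), 'tvec': array([ 16.99771378, 510.58173588, 886.74714635])}
wrist {'K': array([[314.05111046,   0.        , 257.30529485],
       [  0.        , 314.05111046, 195.57040862],
       [  0.        ,   0.        ,   1.        ]]), 'mount': array([[-2.29877503e-04, -9.63463903e-01, -2.67838114e-01,
         7.67803512e+01],
       [ 9.99999498e-01,  3.96842607e-05, -1.00102161e-03,
        -6.84939355e-03],
       [ 9.75077145e-04, -2.67838210e-01,  9.63463410e-01,
        -1.78233771e+02],
       [ 0.00000000e+00,  0.00000000e+00,  0.00000000e+00,
         1.00000000e+00]])}
```

View pics/top0.png

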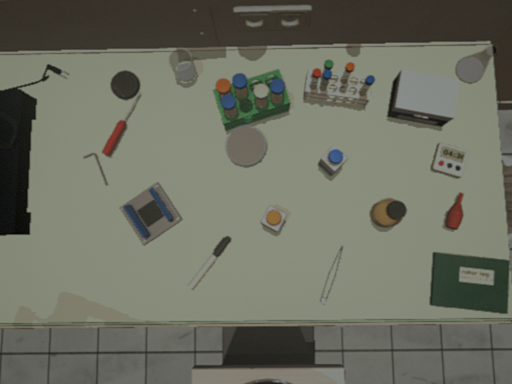

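View pics/scene0.png

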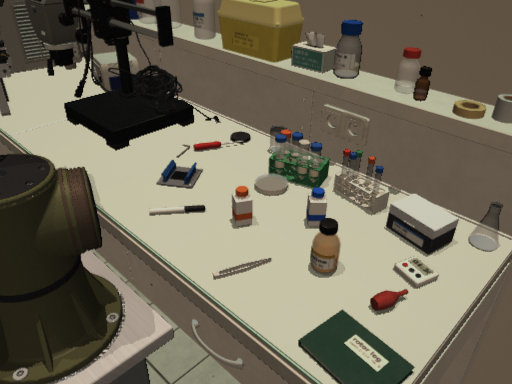

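The top view shows the carrier at about (150,213), the blue cap at (336,157) and the orange cap at (273,218). The scene view agrees, with the carrier at (180,174), the blue bottle at (317,208) and the orange bottle at (242,205). Next I'll triangulate rough positions.

```bash
cat > h.py <<'E'
import cv2,numpy as np
from cell import manip, imaging, sign_off, read_state
from scipy.spatial.transform import Rotation as Ro
def cam(name,pos=None,rot=None):
    """K, R, c : camera->world rotation and centre"""
    i=imaging.camera_info(name)
    if name=='wrist':
        Rt=Ro.from_euler('xyz',rot).as_matrix();M=np.array(i['mount'])
        return i['K'],Rt@M[:3,:3],Rt@M[:3,3]+pos
    R=cv2.Rodrigues(i['rvec'])[0];return i['K'],R.T,-R.T@i['tvec']
def rays(c,uv):
    uv=np.atleast_2d(uv).astype(float)
    return (np.c_[uv,np.ones(len(uv))]@np.linalg.inv(c[0]).T)@c[1].T
def onplane(c,uv,z):
    d=rays(c,uv);return c[2]+d*((z-c[2][2])/d[:,2])[:,None]
def tri(c1,u1,c2,u2):
    A=[];b=[]
    for c,u in((c1,u1),(c2,u2)):
        d=rays(c,u)[0];d/=np.linalg.norm(d);P=np.eye(3)-np.outer(d,d);A.append(P);b.append(P@c[2])
    A=np.vstack(A);b=np.hstack(b);x=np.linalg.lstsq(A,b,rcond=None)[0];return x,np.linalg.norm(A@x-b)
def blobs(p,col,amin=30):
    h=cv2.cvtColor(p,cv2.COLOR_RGB2HSV)
    lo,hi={'blue':((105,110,40),(128,255,255)),'orange':((3,140,90),(18,255,255))}[col]
    m=cv2.inRange(h,lo,hi);n,l,s,c=cv2.connectedComponentsWithStats(m)
    return [(s[k,4],c[k].round(1),s[k,:4]) for k in range(1,n) if s[k,4]>=amin],l
def snap(name,f):
    s=read_state();p,d=imaging.camera(name);np.savez('pics/'+f+'.npz',p=p,d=d,pos=s['eef_pos'],rot=s['eef_rot']);cv2.imwrite('pics/'+f+'.png',p[:,:,::-1]);return p,d,cam(name,s['eef_pos'],s['eef_rot'])
E
python3 - <<'E'
from h import *
for n in ['top','scene']:
    z=np.load('pics/%s0.npz'%n)
    for c in('blue','orange'):
        print(n,c,[(int(a),x.tolist(),b.tolist()) for a,x,b in blobs(z['p'],c,25)[0]])
t,s=cam('top'),cam('scene')
print(onplane(t,[[336,157]],90),onplane(t,[[273,218]],90),onplane(t,[[150,213]],6))
E
```

```text
top blue [(49, [327.0, 73.7], [324, 70, 7, 9]), (151, [239.2, 80.5], [233, 74, 14, 14]), (49, [369.7, 79.7], [366, 76, 8, 8]), (157, [276.9, 85.6], [270, 79, 14, 14]), (158, [227.8, 101.2], [221, 94, 14, 15]), (136, [335.2, 156.0], [329, 150, 13, 13]), (64, [162.5, 205.9], [151, 190, 21, 29]), (57, [135.3, 223.0], [125, 207, 20, 30])]
top orange [(51, [349.7, 66.4], [346, 63, 8, 8]), (47, [316.5, 72.3], [313, 69, 8, 8]), (159, [222.8, 85.5], [216, 79, 15, 14]), (230, [113.6, 137.3], [103, 121, 22, 34]), (244, [455.8, 214.5], [449, 194, 13, 34]), (126, [273.5, 217.4], [267, 211, 13, 13])]
scene blue [(63, [133.0, 14.3], [129, 10, 9, 9]), (275, [351.7, 27.2], [342, 20, 20, 16]), (66, [297.1, 135.6], [293, 132, 10, 8]), (70, [280.4, 137.8], [276, 134, 10, 8]), (81, [316.2, 146.3], [311, 142, 11, 9]), (37, [352.8, 155.3], [350, 152, 7, 7]), (102, [168.0, 169.5], [162, 160, 13, 22]), (61, [189.0, 173.1], [184, 163, 12, 21]), (41, [379.3, 169.0], [376, 166, 7, 7]), (106, [317.8, 192.0], [312, 187, 13, 11]), (95, [315.7, 217.3], [308, 215, 17, 6])]
scene orange [(63, [412.6, 49.4], [405, 47, 16, 7]), (49, [285.6, 131.7], [281, 129, 10, 8]), (102, [241.2, 190.8], [236, 186, 12, 11]), (96, [243.5, 216.2], [236, 212, 16, 9]), (136, [326.1, 250.4], [317, 245, 19, 13]), (31, [323.1, 269.5], [314, 266, 19, 6]), (278, [387.6, 296.8], [373, 290, 35, 17])]
[[ 574.01012478 -145.16527279   90.        ]] [[454.98207551 -18.45762228  90.        ]] [[475.2054285 245.6493864   6.       ]]
```

```bash
cat >> h.py <<'E'
def delta(pos,yaw=None):
    s=read_state();R=Ro.from_euler('xyz',s['eef_rot'])
    d=R.inv().apply(np.array(pos)-s['eef_pos']);o=R.inv()*Ro.from_euler('xyz',[np.pi,0,s['eef_rot'][2] if yaw is None else yaw])
    print('delta',d.round(1),o.as_rotvec().round(4),'dist',np.linalg.norm(d).round(),'clock',s['clock'])
E
python3 - <<'E'
from h import *
delta([460,246,190])
E
```

```text
delta [-359.  -171.3   15.1] [-0.0008 -0.0001  0.    ] dist 398.0 clock 0.15
```

The manual's scale: shifts go in shares of 750 mm and turns go in shares of 180 degrees. Converting my numbers, -225 mm / 750 = -0.3, -180 mm / 750 = -0.24.

Emit:
tcp_steps:
  plan:
    - {"dx": -0.06,"dy": -0.028,"dz": 0.0027}
    - {"dx": -0.12,"dy": -0.0573,"dz": 0.0053}
    - {"dx": -0.18,"dy": -0.0853,"dz": 0.008}
    - {"dx": -0.24,"dy": -0.1147,"dz": 0.0107}
    - {"dx": -0.3,"dy": -0.1427,"dz": 0.012}

```text
clock: 0.65
eef_pos: [354.2, 347.8, 196.3]
eef_rot: [-3.141, -0.0, 2.821]
wrist_force: [0.7, 1.0, -0.3]
finger_gap: 94.1
finger_force: 0.0
```

Emit:
tcp_steps:
  plan:
    - {"dx": -0.06,"dy": -0.028,"dz": 0.0027}
    - {"dx": -0.12,"dy": -0.0573,"dz": 0.0053}
    - {"dx": -0.1787,"dy": -0.0853,"dz": 0.008}
    - {"dx": -0.1787,"dy": -0.0853,"dz": 0.008}
    - {"dx": -0.1787,"dy": -0.0853,"dz": 0.008}

```text
clock: 1.15
eef_pos: [460.4, 245.8, 190.0]
eef_rot: [-3.141, -0.001, 2.819]
wrist_force: [-0.8, -0.9, -0.2]
finger_gap: 94.4
finger_force: 0.0
```

```bash
python3 - <<'E'
from h import *
p,d,c=snap('wrist','w1');print(read_state()['eef_pos'],c[2])
E
```

```text
[459.83244614 246.64204937 190.220539  ] [387.73838352 270.19172835 368.33721325]
```

View pics/w1.png

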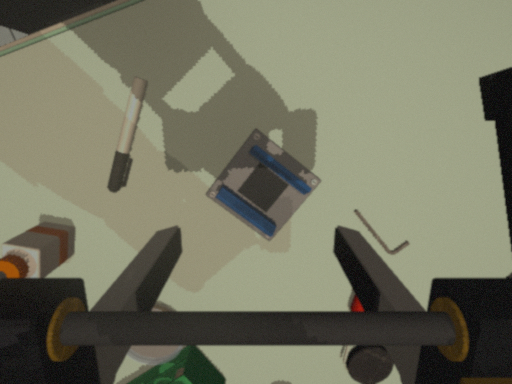

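The wrist view shows the whole carrier: base centre near (264,186), black square at (263,187), and walls at (280,168) and (246,210). The left corner clip is orange_bottle. I'll take a second viewpoint to measure its height.

In the tool's units: -75 mm / 750 = -0.1, -40 mm / 750 = -0.0533.

Emit:
tcp_steps:
  plan:
    - {"dx": -0.0133,"dy": -0.0533,"dz": 0.0267}
    - {"dx": -0.0267,"dy": -0.1,"dz": 0.0533}
    - {"dx": -0.0267,"dy": -0.1,"dz": 0.0533}
    - {"dx": -0.0267,"dy": -0.1,"dz": 0.0533}

```text
clock: 1.6
eef_pos: [455.1, 169.8, 150.7]
eef_rot: [3.141, -0.0, 2.821]
wrist_force: [-1.1, 0.0, 0.3]
finger_gap: 94.3
finger_force: 0.0
```

```bash
cat >> h.py <<'E'
def hist(p,u,v,r=60):
    return p[v-r:v+r,u-r:u+r]
def quad(m):
    c=max(cv2.findContours(m,cv2.RETR_EXTERNAL,cv2.CHAIN_APPROX_NONE)[0],key=cv2.contourArea)
    return cv2.boxPoints(cv2.minAreaRect(c)),c
E
python3 - <<'E'
from h import *
p,d,c=snap('wrist','w2')
p1=np.load('pics/w1.npz')['p']
for q in(p1,p):
    print([(int(a),x.tolist(),b.tolist()) for a,x,b in blobs(q,'blue',100)[0]])
print(p1[187,263],p1[150,268],p1[187,225],p1[165,283],p1[187,283])
h=cv2.cvtColor(p1,cv2.COLOR_RGB2HSV);print(h[187,263],h[187,230],h[168,280],h[210,246])
E
```

```text
[(108, [299.9, 185.4], [288, 179, 22, 14]), (414, [244.0, 210.9], [217, 188, 56, 47])]
[(696, [359.4, 158.9], [331, 132, 62, 54]), (552, [318.0, 207.2], [285, 187, 63, 41])]
[52 51 47] [105  96  86] [40 45 52] [62 61 61] [57 55 51]
[24 25 52] [ 18  46 110] [107  99  72] [105 119  79]
```

View pics/w2.png

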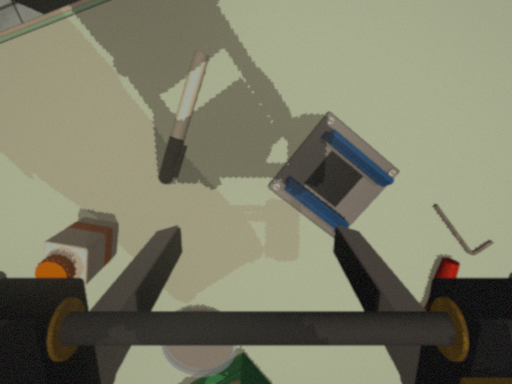

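The carrier now has its black square at about (334,180) and walls at (360,159) and (318,205); one finger just touches the edge of the lower corner. I'll segment the black square in both views.

```bash
python3 - <<'E'
from h import *
out=[]
for n,(u,v) in(('w1',(263,187)),('w2',(334,180))):
    z=np.load('pics/%s.npz'%n);p=z['p'];c=cam('wrist',z['pos'],z['rot'])
    h=cv2.cvtColor(p,cv2.COLOR_RGB2HSV)
    m=((h[...,2]<70)&(h[...,1]<75)).astype(np.uint8)
    roi=np.zeros_like(m);roi[v-35:v+36,u-35:u+36]=1
    m=cv2.morphologyEx(m&roi,cv2.MORPH_OPEN,np.ones((3,3)))
    nn,l,s,cc=cv2.connectedComponentsWithStats(m);k=l[v,u];mm=(l==k).astype(np.uint8)
    q,ct=quad(mm);ap=cv2.approxPolyDP(ct,4,True)[:,0]
    W=onplane(c,q,6);e=np.diff(np.vstack([W,W[:1]]),axis=0)[:,:2]
    print(n,'black area',s[k,4],'cent',cc[k],'quad',q.tolist(),'world c',W.mean(0).round(1),'blobc',onplane(c,cc[k],6).round(1),'sides',np.linalg.norm(e,axis=1).round(1),'ang',(np.degrees(np.arctan2(e[:,1],e[:,0]))%90).round(1))
    out.append((c,q,cc[k]))
    hb=cv2.inRange(h,(102,70,40),(125,255,255));hb[:v-80]=0;hb[v+70:]=0;hb[:,:u-90]=0;hb[:,u+90:]=0
    nb,lb,sb,cb=cv2.connectedComponentsWithStats(hb)
    for k in range(1,nb):
        if sb[k,4]>150:
            yy,xx=np.where(lb==k);qq=cv2.boxPoints(cv2.minAreaRect(np.c_[xx,yy].astype(np.float32)))
            W=onplane(c,qq,32);e=np.diff(np.vstack([W,W[:1]]),axis=0)[:,:2]
            print('  wall',sb[k,4],cb[k].round(1),W[:,:2].mean(0).round(1),np.linalg.norm(e,axis=1).round(1),np.degrees(np.arctan2(e[:,1],e[:,0])).round(1)%180)
    print('  depth pt z',[ (c[2]+rays(c,(a,b))[0]*z['d'][b,a]).round(1).tolist() for a,b in((u,v),)])
print(tri(out[0][0],out[0][2],out[1][0],out[1][2]))
E
```

```text
w1 black area 1312 cent [262.2027439  185.35518293] quad [[225.41009521484375, 180.75079345703125], [249.2145233154297, 150.45425415039062], [289.22711181640625, 181.89273071289062], [265.42266845703125, 212.18927001953125]] world c [466.8 243.3   6. ] blobc [[472.7 247.3   6. ]] sides [45.6 59.9 46.9 61.6] ang [33.  33.2 35.  32.1]
  wall 624 [280.8 170.2] [457.1 273.3] [10.5 78.3 10.9 78.9] [123.1  33.5 125.9  33.2]
  wall 822 [245.5 211. ] [490.1 222.9] [14.7 77.7 15.2 78.5] [125.   33.9 127.7  33.5]
  depth pt z [[475.2, 247.5, 5.0]]
w2 black area 1633 cent [332.84445805 178.37477036] quad [[302.63446044921875, 181.78622436523438], [331.8758544921875, 148.88967895507812], [362.10345458984375, 175.75863647460938], [332.862060546875, 208.65518188476562]] world c [475.2 245.9   6. ] blobc [[474.5 246.7   6. ]] sides [44.9 43.7 46.  45. ] ang [32.  31.6 33.6 30.3]
  wall 1037 [358.9 158.7] [457.3 271.3] [12.2 79.4 12.8 80.2] [123.4  33.8 126.7  33.4]
  wall 915 [314.9 204.3] [488.8 219.9] [13.  76.9 13.6 77.6] [125.4  33.8 128.5  33.4]
  depth pt z [[476.8, 247.5, 5.3]]
(array([473.93683908, 247.01534548,   4.82210549]), np.float64(1.3038717208647117))
```

```bash
python3 - <<'E'
from h import *
delta([545,-135,190])
E
```

```text
delta [-181.  -261.6  -38.9] [0.0008 0.0008 0.    ] dist 320.0 clock 1.65
```

In the tool's units: -189 mm / 750 = -0.252, -150 mm / 750 = -0.2.

Emit:
tcp_steps:
  plan:
    - {"dx": -0.032,"dy": -0.0467,"dz": -0.0267}
    - {"dx": -0.0667,"dy": -0.096,"dz": -0.052}
    - {"dx": -0.1027,"dy": -0.148,"dz": -0.052}
    - {"dx": -0.1387,"dy": -0.2,"dz": -0.052}
    - {"dx": -0.1747,"dy": -0.252,"dz": -0.052}

```text
clock: 2.15
eef_pos: [521.2, -52.0, 190.5]
eef_rot: [3.141, 0.002, 2.823]
wrist_force: [0.4, 0.1, 0.1]
finger_gap: 94.5
finger_force: 0.0
```

Emit:
tcp_steps:
  plan:
    - {"dx": -0.0333,"dy": -0.048}
    - {"dx": -0.0667,"dy": -0.0973}
    - {"dx": -0.0667,"dy": -0.0973}
    - {"dx": -0.0667,"dy": -0.0973}

```text
clock: 2.55
eef_pos: [545.3, -136.0, 189.6]
eef_rot: [3.141, 0.0, 2.821]
wrist_force: [-0.3, 0.2, 0.3]
finger_gap: 94.2
finger_force: 0.0
```

```bash
python3 - <<'E'
from h import *
p,d,c=snap('wrist','w3');print(read_state()['eef_pos'],c[2])
print([(int(a),x.tolist(),b.tolist()) for a,x,b in blobs(p,'blue',60)[0]])
E
```

```text
[ 545.09381054 -135.3376673   189.74092893] [ 472.31761651 -111.8617824   367.86049311]
[(584, [261.0, 227.1], [248, 214, 28, 27]), (150, [505.8, 267.8], [498, 258, 14, 20]), (277, [325.6, 374.0], [318, 363, 18, 21]), (104, [242.8, 379.3], [236, 374, 14, 10])]
```

View pics/w3.png

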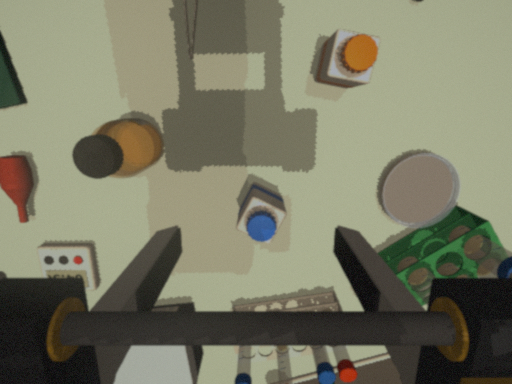

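The blue cap is at (261,227), with the white shoulder and side visible around it. The test-tube rack is behind it at (300,330) and the orange bottle is at (350,55). I'll take a second viewpoint from further forward for height and yaw.

In the tool's units: -70 mm / 750 = -0.0933, -45 mm / 750 = -0.06.

Emit:
tcp_steps:
  plan:
    - {"dx": -0.06}
    - {"dx": -0.0933}
    - {"dx": -0.0933}
    - {"dx": -0.0933}

```text
clock: 3.0
eef_pos: [611.1, -157.0, 189.3]
eef_rot: [3.141, -0.0, 2.823]
wrist_force: [-0.2, 0.2, -0.3]
finger_gap: 94.0
finger_force: 0.0
```

```bash
python3 - <<'E'
from h import *
p,d,c=snap('wrist','w4')
B=[b for b in blobs(p,'blue',300)[0] if 200<b[1][0]<320 and b[1][1]<260];print(B)
z=np.load('pics/w3.npz');c3=cam('wrist',z['pos'],z['rot'])
print(tri(c3,(261,227.1),c,B[0][1]))
u,v=B[0][1].astype(int)
a=cv2.resize(z['p'][165:255,210:310],None,fx=4,fy=4);b=cv2.resize(p[v-50:v+40,u-50:u+50],None,fx=4,fy=4)
cv2.imwrite('pics/crop34.png',np.hstack([a,b])[:,:,::-1])
E
```

```text
[(np.int32(609), array([261.1, 154.6]), array([247, 141,  28,  29], dtype=int32))]
(array([ 576.79836466, -142.76860838,   88.35123198]), np.float64(0.4507407939617211))
```

View pics/crop34.png

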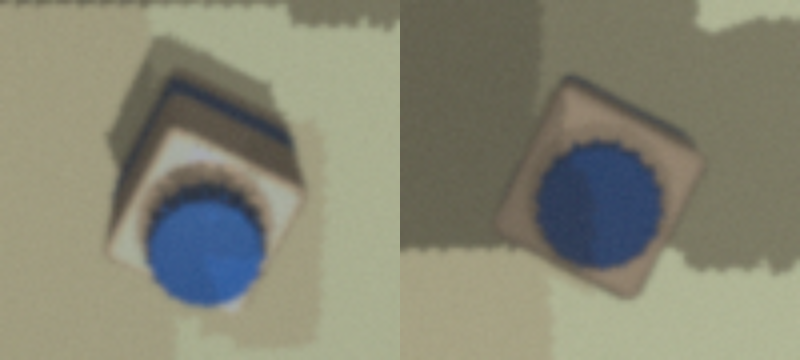

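In the right-hand crop the shoulder square is clear, with corners at about (253,124), (287,144), (270,179) and (235,158) in full-picture pixels. I'll mask it and fit a rectangle for yaw.

```bash
python3 - <<'E'
from h import *
z=np.load('pics/w4.npz');p=z['p'];c=cam('wrist',z['pos'],z['rot'])
q=p.astype(int)
m=(((q[...,0]-q[...,1])>4)|((q[...,2]-q[...,0])>8)).astype(np.uint8)
roi=np.zeros_like(m);roi[112:190,225:298]=1;m=cv2.morphologyEx(m&roi,cv2.MORPH_OPEN,np.ones((3,3)))
nn,l,s,cc=cv2.connectedComponentsWithStats(m);k=l[150,258];mm=(l==k).astype(np.uint8);print(s[k],cc[k])
hand=np.array([[253.5,124],[287.25,144],[269.75,178.5],[235.25,158.5]])
for n,Q in(('mask',quad(mm)[0]),('hand',hand)):
    W=onplane(c,Q,70);e=np.diff(np.vstack([W,W[:1]]),axis=0)[:,:2]
    print(n,Q.round(1).tolist(),W.mean(0).round(1),np.linalg.norm(e,axis=1).round(1),(np.degrees(np.arctan2(e[:,1],e[:,0]))%90).round(1))
print(onplane(c,(261.1,154.6),90))
cv2.imwrite('pics/m4.png',mm*255)
E
```

```text
[ 234  125   54   53 1715] [260.27230321 151.19766764]
mask [[230.89999389648438, 161.1999969482422], [251.39999389648438, 122.4000015258789], [289.6000061035156, 142.60000610351562], [269.0, 181.39999389648438]] [ 577.1 -143.2   70. ] [41.2 40.2 41.9 41.6] [43.  44.4 44.9 43.4]
hand [[253.5, 124.0], [287.2, 144.0], [269.8, 178.5], [235.2, 158.5]] [ 576.8 -141.9   70. ] [36.6 36.9 38.4 36.5] [41.6 45.8 41.2 43.1]
[[ 576.67099589 -142.41036886   90.        ]]
```

```bash
python3 - <<'E'
from h import *
o=np.array([577,-142.8]);a=np.radians(133.5);ty=np.array([np.sin(a),-np.cos(a)]);tx=np.array([np.cos(a),np.sin(a)])
for f,n in(('top0','top'),('w3','wrist')):
    z=np.load('pics/%s.npz'%f);d=z['d'];c=cam(n,z['pos'],z['rot']);v,u=np.where(d>0)
    if n=='wrist': k=v<370;v,u=v[k],u[k]
    P=c[2]+rays(c,np.c_[u,v])*d[v,u][:,None]
    if n=='wrist':P=P[(P[:,2]<125)]
    r=P[:,:2]-o;A=r@ty;B=r@tx
    for nm,(AA,BB) in(('133',(A,B)),('43',(B,A))):
        fing=(abs(AA)<70)&(abs(AA)>28)&(abs(BB)<20)&(P[:,2]>12)
        body=(abs(AA)<100)&(abs(BB)<50)&(P[:,2]>12)&(np.hypot(A,B)>35)
        print(f,nm,'fingers',[(round(x),round(y),round(zz)) for x,y,zz in zip(AA[fing],BB[fing],P[fing,2])][:6],'body max z',P[body,2].max() if body.any() else None)
delta([577,-142.8,150],np.radians(133.5))
E
```

```text
top0 133 fingers [] body max z None
top0 43 fingers [] body max z None
w3 133 fingers [] body max z None
w3 43 fingers [] body max z None
delta [36.6  3.1 39.6] [ 0.000e+00 -2.000e-04  4.925e-01] dist 54.0 clock 3.05
```

In the tool's units: 36.6 mm / 750 = 0.0488, 20 mm / 750 = 0.0267, 0.4925 rad / 3.1416 = 0.1568.

Emit:
tcp_steps:
  plan:
    - {"dx": 0.024,"dy": 0.0013,"drz": 0.0446}
    - {"dx": 0.0488,"dy": 0.004,"drz": 0.0891}
    - {"dx": 0.0488,"dy": 0.004,"dz": 0.0133,"drz": 0.1337}
    - {"dx": 0.0488,"dy": 0.004,"dz": 0.0267,"drz": 0.1568}
    - {"dx": 0.0488,"dy": 0.004,"dz": 0.0267,"drz": 0.1568}
  aperture: 72

```text
clock: 3.55
eef_pos: [576.3, -143.4, 169.0]
eef_rot: [-3.141, -0.001, 2.328]
wrist_force: [-0.1, -0.5, 0.1]
finger_gap: 71.9
finger_force: 0.0
```

```bash
python3 - <<'E'
from h import *
s=read_state();print(s['eef_pos'],s['eef_rot'],s['finger_gap'])
p,d,c=snap('wrist','w5');B=[b for b in blobs(p,'blue',300)[0]];print(B)
for b in B: print(onplane(c,b[1],90))
delta([577,-142.8,33.5],np.radians(133.5))
E
```

```text
[ 576.3026927  -143.42652528  169.00864712] [-3.14102741e+00 -1.11508016e-03  2.32799059e+00] 71.87416439064043
[(np.int32(578), array([259.8, 200. ]), array([244, 186,  30,  30], dtype=int32)), (np.int32(1230), array([481.3, 223.7]), array([458, 205,  46,  38], dtype=int32)), (np.int32(309), array([323. , 367.2]), array([314, 355,  19,  23], dtype=int32))]
[[ 577.06070381 -140.72861892   90.        ]]
[[732.02105539 -23.79306484  90.        ]]
[[ 743.16968057 -223.82667492   90.        ]]
delta [  0.4   0.8 136.2] [-0.0001 -0.0003  0.0008] dist 136.0 clock 3.6
```

View pics/w5.png

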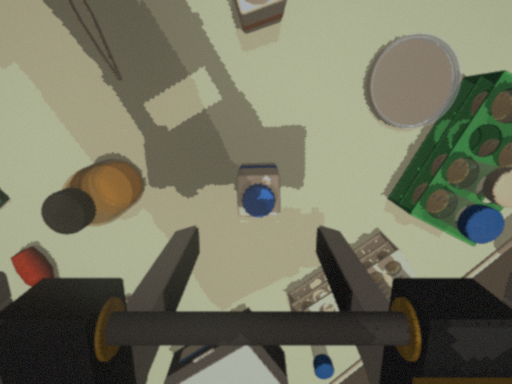

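The bottle is square to the gripper with its cap at (260,200), centred between the fingers, and the rack and jars are clear. I'll descend, grip and lift.

In the tool's units: 136 mm / 750 = 0.1813, 120 mm / 750 = 0.16.

Emit:
tcp_steps:
  plan:
    - {"dx": 0.0005,"dz": 0.06}
    - {"dx": 0.0005,"dz": 0.12}
    - {"dx": 0.0005,"dz": 0.16}
    - {"dx": 0.0005,"dz": 0.1813}
    - {"dx": 0.0005,"dz": 0.1813}

```text
clock: 4.1
eef_pos: [576.4, -143.8, 32.5]
eef_rot: [-3.141, -0.002, 2.33]
wrist_force: [-0.1, -0.3, 0.3]
finger_gap: 72.2
finger_force: 0.0
```

Emit:
tcp_steps:
  plan:
    - {}
    - {}
    - {}
    - {}
    - {}
  aperture: 30
  squeeze: 20

```text
clock: 4.6
eef_pos: [577.4, -144.2, 34.2]
eef_rot: [3.141, 0.001, 2.328]
wrist_force: [0.1, 0.0, 3.9]
finger_gap: 40.3
finger_force: 19.9
```

Emit:
tcp_steps:
  plan:
    - {}
    - {"dz": -0.02}
    - {"dz": -0.0667}
    - {"dz": -0.1133}
    - {"dz": -0.1133}

```text
clock: 5.1
eef_pos: [579.0, -144.7, 124.1]
eef_rot: [3.138, 0.007, 2.328]
wrist_force: [0.4, -0.0, -1.2]
finger_gap: 40.0
finger_force: 19.9
```

```bash
python3 - <<'E'
from h import *
delta([474.5,246.5,118.6],np.radians(123.5))
E
```

```text
delta [356.  192.9   3.8] [0.0044 0.0064 0.1729] dist 405.0 clock 5.1
```

In the tool's units: 198 mm / 750 = 0.264, 118 mm / 750 = 0.1573, 0.1746 rad / 3.1416 = 0.0556.

Emit:
tcp_steps:
  plan:
    - {"dx": 0.0507,"dy": 0.028,"dz": -0.008,"drz": 0.0095}
    - {"dx": 0.104,"dy": 0.056,"dz": -0.0187,"drz": 0.0191}
    - {"dx": 0.1573,"dy": 0.084,"dz": -0.024,"drz": 0.0318}
    - {"dx": 0.2107,"dy": 0.1133,"dz": -0.024,"drz": 0.0446}
    - {"dx": 0.264,"dy": 0.1427,"dz": -0.024,"drz": 0.0556}

```text
clock: 5.6
eef_pos: [517.7, 74.8, 136.4]
eef_rot: [-3.141, -0.0, 2.152]
wrist_force: [0.8, -0.0, -1.5]
finger_gap: 40.2
finger_force: 19.9
```

Emit:
tcp_steps:
  plan:
    - {"dx": 0.056,"dy": 0.0173}
    - {"dx": 0.1133,"dy": 0.0347}
    - {"dx": 0.16,"dy": 0.0507}
    - {"dx": 0.16,"dy": 0.0507}
    - {"dx": 0.16,"dy": 0.0507}

```text
clock: 6.1
eef_pos: [484.0, 194.6, 136.2]
eef_rot: [-3.141, -0.0, 2.155]
wrist_force: [0.3, -0.2, -2.8]
finger_gap: 39.7
finger_force: 19.9
```

```bash
python3 - <<'E'
from h import *
s=read_state();print(s['eef_pos'],s['eef_rot'])
p,d,c=snap('wrist','w6')
delta([474.5,246.5,118.6],np.radians(123.5))
E
```

```text
[483.98201758 194.62745424 136.21462737] [-3.14082213e+00 -3.08456222e-05  2.15531105e+00]
delta [49.3 20.8 17.7] [-0.0006  0.     -0.0016] dist 56.0 clock 6.15
```

View pics/w6.png

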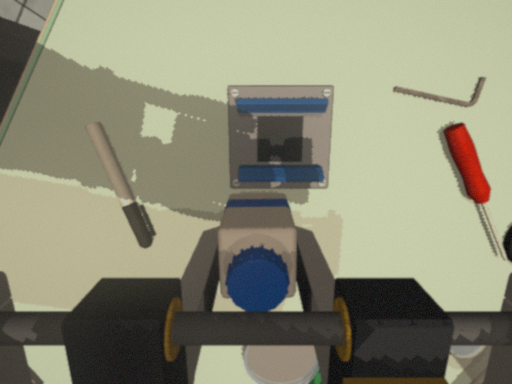

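The carrier is square to the image: walls at rows 105 and 174, black square around (280,138), and the held bottle's cap at (257,278) and square to the fingers. I'll measure the carrier here, and the bottle's offset in the hand.

```bash
python3 - <<'E'
from h import *
z=np.load('pics/w6.npz');p=z['p'];c=cam('wrist',z['pos'],z['rot']);h=cv2.cvtColor(p,cv2.COLOR_RGB2HSV)
hb=cv2.inRange(h,(102,90,30),(125,255,255));n,l,s,cc=cv2.connectedComponentsWithStats(hb)
mids=[]
for k in range(1,n):
    if s[k,4]>200:print('blue',s[k].tolist(),cc[k].round(1))
def show(nm,Q,zz):
    W=onplane(c,Q,zz);e=np.diff(np.vstack([W,W[:1]]),axis=0)[:,:2]
    print(nm,np.round(Q,1).tolist(),W[:,:2].mean(0).round(1),np.linalg.norm(e,axis=1).round(1),(np.degrees(np.arctan2(e[:,1],e[:,0]))%180).round(1));return W
for v0,v1 in((85,120),(155,190)):
    m=hb.copy();m[:v0]=0;m[v1:]=0;m[:,:225]=0;m[:,340:]=0
    yy,xx=np.where(m);show('wall',cv2.boxPoints(cv2.minAreaRect(np.c_[xx,yy].astype(np.float32))),32)
m=((h[...,2]<70)&(h[...,1]<100)).astype(np.uint8);m[:112]=0;m[164:]=0;m[:,:250]=0;m[:,310:]=0
m=cv2.morphologyEx(m,cv2.MORPH_OPEN,np.ones((5,5)));show('black',quad(m)[0],6)
g=cv2.cvtColor(p,cv2.COLOR_RGB2GRAY)
show('plate(hand)',[[228,85],[333,85],[331.5,188],[229,188]],6)
R=Ro.from_euler('xyz',z['rot']);cap=onplane(c,(257,278.5),z['pos'][2]+56)
print('cap in tool',R.inv().apply(cap[0]-z['pos']).round(1))
E
python3 - <<'E'
import cv2
a=cv2.imread('pics/w6.png')
cv2.imwrite('pics/crop6.png',cv2.resize(a[75:320,200:350],None,fx=2.4,fy=2.4,interpolation=cv2.INTER_CUBIC))
E
```

```text
blue [237, 99, 90, 14, 1116] [281.7 104.8]
blue [239, 166, 84, 16, 1180] [279.8 173.5]
blue [227, 199, 60, 8, 341] [257.5 202.6]
blue [226, 247, 63, 65, 3156] [257.1 279.8]
wall [[237.0, 99.0], [326.0, 99.0], [326.0, 112.0], [237.0, 112.0]] [458.1 272.4] [76.5 10.8 77.3 10.8] [ 33.5 126.8  33.5 122.5]
wall [[239.0, 166.0], [322.0, 166.0], [322.0, 181.0], [239.0, 181.0]] [491.4 222.6] [75.5 14.  76.5 14. ] [ 33.5 126.6  33.5 122.6]
black [[257.0, 136.0], [301.0, 136.0], [301.0, 161.0], [257.0, 161.0]] [480.6 238.9] [42.6 24.4 43.5 24.4] [ 33.5 125.6  33.5 123.5]
plate(hand) [[228.0, 85.0], [333.0, 85.0], [331.5, 188.0], [229.0, 188.0]] [476.3 247.5] [ 97.5  98.7 103.8  98.6] [ 33.5 126.3  33.5 122.6]
cap in tool [  5.4   0.5 -56. ]
```

View pics/crop6.png

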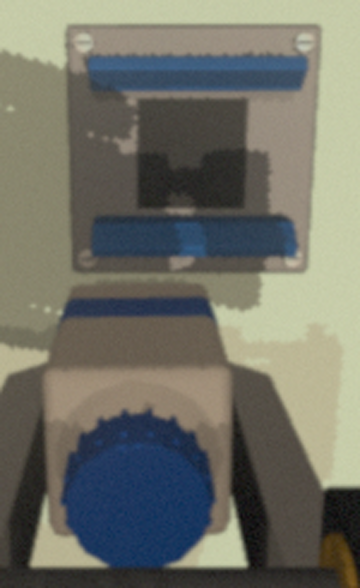

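```bash
python3 - <<'E'
from h import *
z=np.load('pics/w6.npz');c=cam('wrist',z['pos'],z['rot']);R=Ro.from_euler('xyz',z['rot'])
T=lambda uv,dz:R.inv().apply(onplane(c,uv,z['pos'][2]+dz)-z['pos']).round(1).tolist()
print('shoulder edge',T([[218.75,228.3],[296.7,228.3]],37.),'cap top',T([[257.5,290]],57),'bottom edge',T([[230,194.5],[286,194.5]],-33.))
W=onplane(c,[[257.1,115.8],[302.9,115.8],[302.9,161.7],[257.1,161.7]],6);print('black',W.mean(0),np.linalg.norm(np.diff(W,axis=0),axis=1))
# wall upper-rim outer edges (z=32): far outer row 75+55/2.4, near inner row 75+215/2.4
a=np.radians(33.5);ex=np.array([np.cos(a),np.sin(a)]);ey=np.array([-ex[1],ex[0]])
f=onplane(c,[[281.7,98.5],[279.8,181.5]],32)[:,:2];print('outer rims',f.round(1),'span',(f[0]-f[1])@ey,'mid',f.mean(0))
ends=onplane(c,[[237,98.7],[328,98.7],[238.3,166],[324,166]],32)[:,:2];print('along',(ends-[475,246.5])@ex)
E
```

```text
shoulder edge [[21.3, -17.9, -37.0], [21.4, 19.6, -37.0]] cap top [[0.4, 0.7, -57.0]] bottom edge [[18.9, -18.5, 33.0], [19.0, 20.6, 33.0]]
black [476.23582219 246.9482115    6.        ] [43.59942319 44.06910729 45.32318822]
outer rims [[455.  277.3]
 [495.1 216.1]] span 73.14327067727076 mid [475.03682815 246.71214679]
along [-38.15078275  40.06441826 -38.00753984  39.93927971]
```

In the tool's units: 50 mm / 750 = 0.0667, 48 mm / 750 = 0.064.

```bash
python3 - <<'E'
from h import *
delta([475.5,246.0,136],np.radians(123.5))
E
```

```text
delta [48.3 21.3  0.3] [-0.0006  0.     -0.0016] dist 53.0 clock 6.15
```

Emit:
tcp_steps:
  plan:
    - {"dx": 0.032,"dy": 0.0147}
    - {"dx": 0.064,"dy": 0.0287}
    - {"dx": 0.064,"dy": 0.0287}
    - {"dx": 0.064,"dy": 0.0287,"dz": 0.0267}
    - {"dx": 0.064,"dy": 0.0287,"dz": 0.0667}

```text
clock: 6.65
eef_pos: [477.2, 245.2, 87.1]
eef_rot: [3.139, 0.001, 2.152]
wrist_force: [-0.5, 0.2, -2.6]
finger_gap: 39.9
finger_force: 19.9
```

Emit:
tcp_steps:
  plan:
    - {"dz": 0.0133}
    - {"dz": 0.0133}
    - {"dz": 0.0133}

```text
clock: 6.95
eef_pos: [476.6, 245.9, 77.4]
eef_rot: [3.141, 0.0, 2.153]
wrist_force: [0.5, 0.0, -2.3]
finger_gap: 40.1
finger_force: 19.9
```

```bash
python3 - <<'E'
from h import *
s=read_state();print(s['eef_pos'],s['eef_rot']);delta([475.5,246.0,40],np.radians(123.5))
E
```

```text
[476.60264165 245.85598717  77.42540877] [3.14073695e+00 1.85404902e-04 2.15290445e+00]
delta [ 0.7 -0.9 37.4] [ 0.0009  0.0002 -0.0026] dist 37.0 clock 6.95
```

In the tool's units: 33 mm / 750 = 0.044, 24 mm / 750 = 0.032.

Emit:
tcp_steps:
  plan:
    - {"dx": 0.0005,"dy": -0.0008,"dz": 0.016}
    - {"dx": 0.0005,"dy": -0.0008,"dz": 0.032}
    - {"dx": 0.0005,"dy": -0.0008,"dz": 0.044}
    - {"dx": 0.0005,"dy": -0.0008,"dz": 0.044}
    - {"dx": 0.0005,"dy": -0.0008,"dz": 0.044}

```text
clock: 7.45
eef_pos: [475.2, 246.3, 43.3]
eef_rot: [-3.141, -0.0, 2.154]
wrist_force: [-0.3, 0.6, -1.5]
finger_gap: 40.5
finger_force: 19.9
```

Emit:
tcp_steps:
  plan:
    - {"dz": 0.0013}
    - {"dz": 0.0027}
    - {"dz": 0.0033}
    - {"dz": 0.0033}

```text
clock: 7.85
eef_pos: [475.2, 246.3, 41.0]
eef_rot: [3.142, 0.0, 2.154]
wrist_force: [0.0, 0.0, -0.8]
finger_gap: 39.9
finger_force: 19.9
```

Emit:
tcp_steps:
  plan:
    - {"dz": 0.0007}
    - {"dz": 0.0013}
    - {"dz": 0.0013}

```text
clock: 8.15
eef_pos: [475.3, 246.3, 40.1]
eef_rot: [3.141, 0.0, 2.154]
wrist_force: [-0.4, 0.2, 1.4]
finger_gap: 40.2
finger_force: 19.9
```

In the tool's units: 0.5 mm / 750 = 0.0007.

Emit:
tcp_steps:
  plan:
    - {"dz": 0.0007}
    - {"dz": 0.0007}

```text
clock: 8.35
eef_pos: [475.3, 246.3, 40.1]
eef_rot: [3.141, 0.0, 2.154]
wrist_force: [-2.9, -1.2, 8.4]
finger_gap: 40.0
finger_force: 19.9
```

Emit:
tcp_steps:
  plan:
    - {}
    - {}
    - {}
    - {}
    - {}
  aperture: 60

```text
clock: 8.85
eef_pos: [475.2, 246.3, 39.4]
eef_rot: [-3.142, -0.0, 2.154]
wrist_force: [0.5, 0.5, -0.0]
finger_gap: 59.8
finger_force: 0.0
```

Emit:
tcp_steps:
  plan:
    - {"dz": -0.0267}
    - {"dz": -0.0733}
    - {"dz": -0.1333}
    - {"dz": -0.1867}
    - {"dz": -0.1867}

```text
clock: 9.35
eef_pos: [477.0, 247.1, 184.9]
eef_rot: [3.133, 0.001, 2.154]
wrist_force: [-0.5, 0.5, 0.0]
finger_gap: 59.9
finger_force: 0.0
```

Emit:
tcp_steps:
  plan:
    - {"dx": -0.06}
    - {"dx": -0.08}
    - {"dx": -0.08}
    - {"dx": -0.08}

```text
clock: 9.75
eef_pos: [507.9, 196.3, 178.7]
eef_rot: [-3.141, -0.001, 2.153]
wrist_force: [-0.3, -0.0, -0.1]
finger_gap: 60.1
finger_force: 0.0
```

```bash
python3 - <<'E'
from h import *
p,d,c=snap('wrist','w7');print([b for b in blobs(p,'blue',200)[0]])
cv2.imwrite('pics/crop7.png',cv2.resize(p[80:280,170:350],None,fx=3,fy=3,interpolation=cv2.INTER_CUBIC)[:,:,::-1])
E
```

```text
[(np.int32(265), array([256.7,  90.3]), array([219,  88,  78,   7], dtype=int32)), (np.int32(843), array([257.9, 129.2]), array([242, 113,  33,  34], dtype=int32))]
```

View pics/crop7.png

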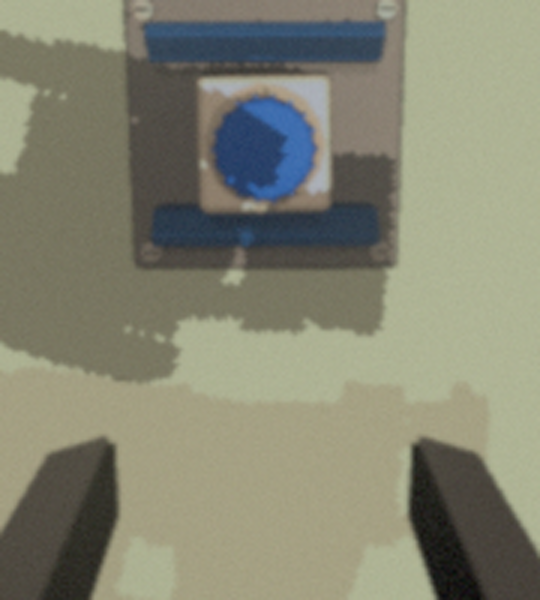

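The bottle stands upright and square between the walls, with its cap at (258,129). I'll check the centring numerically.

```bash
python3 - <<'E'
from h import *
z=np.load('pics/w7.npz');c=cam('wrist',z['pos'],z['rot']);f=lambda x,y:(170+x/3,80+y/3)
a=np.radians(33.5);ex=np.array([np.cos(a),np.sin(a)]);ey=np.array([-ex[1],ex[0]])
def loc(uv,zz):
    q=onplane(c,uv,zz)[:,:2]-[475.8,247];return np.c_[q@ex,q@ey].round(1).tolist()
print('cap',loc([f(266,147)],96),'shoulder',loc([f(197,75),f(331,75),f(331,213),f(200,213)],76))
print('rims far/near outer',loc([f(143,22),f(387,22),f(152,246),f(380,246)],32),'plate',loc([f(135,268),f(397,268)],6))
E
```

```text
cap [[0.5, 0.6]] shoulder [[-19.2, 19.7], [19.2, 19.6], [19.8, -19.9], [-19.2, -19.8]]
rims far/near outer [[-39.5, 36.8], [40.2, 36.6], [-39.1, -37.0], [40.2, -37.2]] plate [[-48.9, -49.7], [50.1, -49.9]]
```

Everything is centred within about 0.5 mm and square. I'll hand it in.

```bash
python3 -c "
from cell import manip, imaging, sign_off, read_state
print(sign_off())"
```

```text
the job is handed in; nothing more can be done
None
```

The blue-capped bottle is in the carrier slot, upright, square to the blue walls and within about 0.5 mm of the middle by the last wrist-camera measurement; the orange-capped bottle was left alone, the gripper is clear, and the job was handed in just after 9.8 s on the robot clock.

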